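# Slide the top-heavy glass crate home against the bench rail

### The job

The tall crate of glass sheets that stands out in the middle of the work board is in the way: slide it slowly across the board, without tipping or lifting it, into the gap between the small crate and the lidded tub until it stands flush against the pine rail. It is top-heavy, so push it low, on its bottom boards only, and keep off the top rails and the glass. Leave the small crate, the tub, the flux bottle and the roll of foil where they are.

Things in the scene. Friction and masses are not known exactly. Their poses are not given: they have to be found in the camera images.
- crate: Tall plywood crate, the one to push: 100 mm deep (its x), 180 mm wide (its y). Solid bottom boards all round, 70 mm high. Push the wide face away from the rail, 50 mm from the origin: 8 to 18 N slides it; pushed higher than 70 mm up it may tip (1.8 to 2.6 kg, friction 0.5 to 0.7). Origin: centre of its underside. x points at the rail: to the robot's right (-y) within 0.33 rad.
- crate_top: The same crate's corner posts, top rails (105 to 150 mm up, flush with the bottom boards, an open gap between) and five glass sheets (sticking out to 212 mm), fixed to it: not to be touched. Same origin and axes as the crate.
- rear_left (a point): Lower corner on the rail side of the crate, 50 mm in x and +90 mm in y from the crate's origin.
- rear_right (a point): Lower corner on the rail side of the crate, 50 mm in x and -90 mm in y from the crate's origin.
- bay (a point): Foot of the near face of the pine rail (fixed, 34 mm high, 580 mm long) in the middle of the gap, on the top of the fixed board, 12 mm above the table. x points at the rail, square to it (to the robot's right); y runs along it. The gap is about 250 mm wide. Crate home: its origin 50 mm short of this point, axes agreeing. The board reaches 500 mm from the rail to the robot's left.
- small_crate: Smaller glass crate standing against the rail at one side of the gap (which side varies): 80 mm deep, 120 mm wide, boards 50 mm high, rails to 105 mm, glass to 147 mm, 1.1 kg, loose. Origin: centre of its underside.
- tub: White lidded plastic tub standing against the rail at the other side of the gap: 80 mm deep, 120 mm wide, 94 mm high, 0.6 kg, loose. Origin: centre of its underside.
- flux_bottle: Small white bottle with a yellow cap standing on the board nearer to or farther from the robot than the tall crate: 38 mm across, 95 mm high, 0.12 kg, loose. Origin: centre of its underside.
- foil_roll: Flat roll of copper foil lying on the board on the other side of the tall crate: 64 mm across, 38 mm hole, 12 mm high, loose. Origin: centre of its underside.
Mind the look-alikes: they are no part of the job. What is shaped like the crate but red is not meant. There is more than one size of the flux_bottle; the one meant has the size given above.

How it is judged:
At the end, for the whole second after the job is handed in: Both lower rail-side corners of the tall crate are within 7 mm of the rail; it is upright, at rest, within 50 mm of the middle of the gap. The small crate and tub have moved by less than 12 mm, the foil roll and the flux bottle (upright) by less than 20 mm (x of each of rear_left, rear_right in the frame of bay above -0.007 m and y of crate in the frame of bay between -0.05 and 0.05 m and angle between crate's own z axis and vertical below 0.03 rad and height (world z) of crate below 0.017 m and linear speed of crate below 0.01 m/s and distance of each of small_crate, tub from where it was at the start of the episode below 0.012 m and distance of each of flux_bottle, foil_roll from where it was at the start of the episode below 0.02 m and angle between flux_bottle's own z axis and vertical below 0.1 rad); the robot touches nothing.
It fails at once if the tall crate tips by more than 8 degrees (angle between crate's own z axis and vertical above 0.14 rad).
It fails at once if the tall crate is lifted off the board (height (world z) of crate above 0.03 m).
It fails at once if the tall crate is shoved fast (over 0.3 m/s) (linear speed of crate above 0.3 m/s).
It fails at once if the robot touches the top rails or the glass of the tall crate (contact force between any of the fingers, the arm and crate_top above 1 N).
It fails at once if the small crate or tub is moved by more than 12 mm, or the flux bottle or foil roll by more than 20 mm, or the bottle is knocked over (distance of any of small_crate, tub from where it was at the start of the episode above 0.012 m or distance of any of flux_bottle, foil_roll from where it was at the start of the episode above 0.02 m or angle between flux_bottle's own z axis and vertical above 0.5 rad).
It also fails if it takes over 64 s, if anything falls off the work surface, if the arm or the gripper's body presses on something with over 40 N, if the wrist force passes 120 N, or if a joint passes its speed limit or range.

### The arm

A 6-joint arm with a two-finger parallel gripper is mounted at the origin on the work surface. World frame = base frame: x ahead of the robot, y to its left, z up, the work surface at z = 0. Lengths are in m, angles in rad, forces in N, time in s.
With the tool pointing down it reaches from about 0.25 to 0.775 m from the base axis. Payload 4 kg.
Tool frame: the origin (TCP) lies midway between the tips of the shut fingers; the grasp point (between the pads) lies 19 mm behind it (ctrl.hold_point_z is the distance from the TCP to the grasp point, in m); z points along the fingers, y is the line along which they close (so a half turn about z gives the same grasp; the last joint's range is limited). The gripper opens to 94 mm and grips with 3 to 60 N. Pads are 16 mm wide; open, the fingers measure 119 mm over their backs; the gripper's body (75 mm by 177 mm) begins 78 mm behind the grasp point.
Start: joints at [-1.344, 0.087, 1.371, -0, 1.684, -0.103], TCP at [0.178, -0.52, 0.206] pointing down, gripper open.
Joint ranges: [-3.1, 3.1], [-0.76, 2.03], [0.27, 2.55], [-1.08, 4.22], [0.17, 2.65], [-2.57, 2.57]. Speed limits (rad/s): [2.79, 2.79, 3.14, 3.14, 3.14, 3.14].

### API

Orientations are given as a unit quaternion [x, y, z, w].
In Python, from workcell import ctrl gives the robot as it stands. The module is installed in compiled form; this text tells all that it offers.
- The arm moves only by the tool carry_out, never from a script. Its argument "plan" is a list that holds one entry, the list of rows, each a list of 7 numbers: the shift along the world's x, y, z in mm, then the turn, a rotation vector about the world's x, y, z in rad, then the opening in per cent of the stroke, from 0 (shut) to 100 (fully open). In form: [[[x, y, z, wx, wy, wz, gripper], ...]]. A call has 1 to 20 rows; each row shifts and turns the commanded pose from where the row before left it; what a row does not reach is not made up. A row lasts 1/8 s, in which the tool goes at most 62.5 mm and 10.7 degrees, less where a joint would pass 70% of its speed; a pose out of reach is approached as far as the arm can. A call with a gripper value outside its range is refused whole. The fingers move at their own pace and stop on an object; "newtons" is the grip in N (left out, the last holds). Time passes only in rows, so rows that do not move let the fingers close. It gives the time, the measured TCP pose, the force, the opening and the grip force at its end, in the units of the state.
- ctrl.read_state(): the state, without advancing time (a new reading comes with each control period).
- ctrl.snapshot(name): name is "scene" or "top"; returns the picture (384x512x3 uint8, red, green, blue); there is no depth.
- ctrl.get_calibration(name): a dict with "camera_matrix" (3x3 intrinsics, pixels), "rvec" (rotation vector, rad) and "tvec" (3), from world to camera coordinates, as OpenCV has them. Camera axes: x right, y down, z forward; pixel columns grow to the right and rows downward; lengths in m; the calibration is good to about 2 mm. A picture is of the moment at which its call begins. get_calibration takes no time and is no camera call.
- ctrl.job_done(): hands the job in; it is judged then, once.
The state is a dict: "time": time; "q": joint angles; "qd": joint speeds; "joint_torque": joint torques, N m; "tcp_pos": TCP position; "orientation": TCP orientation; "ft_force": force on the tool from outside, world axes, zero at the start; "moment": the same for the moment, N m; "grip_width": opening from 0.0 (shut) to 1.0 (fully open); "finger_force": force on a finger pad.
Only numpy, scipy, OpenCV 4.12 (cv2) and the standard library are available. Lean on these libraries where they do the work, as an engineer would, in place of code of your own. Each camera call takes 0.05 s, during which the arm holds its last target. There are 200 camera calls.

## Working session

There is one attempt and no reset: what is moved stays moved. The work goes in short steps, Python scripts to look and compute and a tool call to move; the robot and the scene stay as the last step left them, time stands still between calls to the robot, and variables do not carry over. Pictures are saved under pics/ and viewed, at most 10 in all, crops included, and the job is handed in when it is done.

Besides the shell and the picture viewer there is one more tool, called after "Call:" by a JSON object that holds its "method" and its "body". carry_out: Moves the arm, as the interface text tells. Its arguments: {"type":"object","properties":{"plan":{"type":"array","items":{"type":"array","items":{"type":"array","items":{"type":"number"}}}},"newtons":{"type":"number"}},"required":["plan"]}

```bash
mkdir -p pics; cat > h.py <<'E'
import numpy as np, cv2
from workcell import ctrl
def cal(n):
    c=ctrl.get_calibration(n); K=np.array(c["camera_matrix"],float); R=cv2.Rodrigues(np.array(c["rvec"],float))[0]; t=np.array(c["tvec"],float).ravel()
    return K,R,t
def ray(n,u,v,z):
    K,R,t=cal(n); o=-R.T@t; d=R.T@np.linalg.solve(K,[u,v,1.]); return (o+d*(z-o[2])/d[2])
def proj(n,P):
    K,R,t=cal(n); p=K@(R@np.asarray(P,float)+t); return p[:2]/p[2]
def snap(n,f):
    im=cv2.cvtColor(np.asarray(ctrl.snapshot(n)),cv2.COLOR_RGB2BGR); cv2.imwrite("pics/raw_"+f,im)
    cv2.imwrite("pics/"+f,cv2.resize(im,(796,597),interpolation=cv2.INTER_CUBIC)); return im
E
python3 - <<'E'
from h import *
for n in("scene","top"):
    snap(n,n+"1.png"); K,R,t=cal(n); print(n,K[0,0],-R.T@t)
E
```

```text
scene 390.99490264400146 [ 0.47258614 -0.79843152  0.73750907]
top 368.00727261156356 [0.33876644 0.00806319 1.16978994]
```

View pics/top1.png

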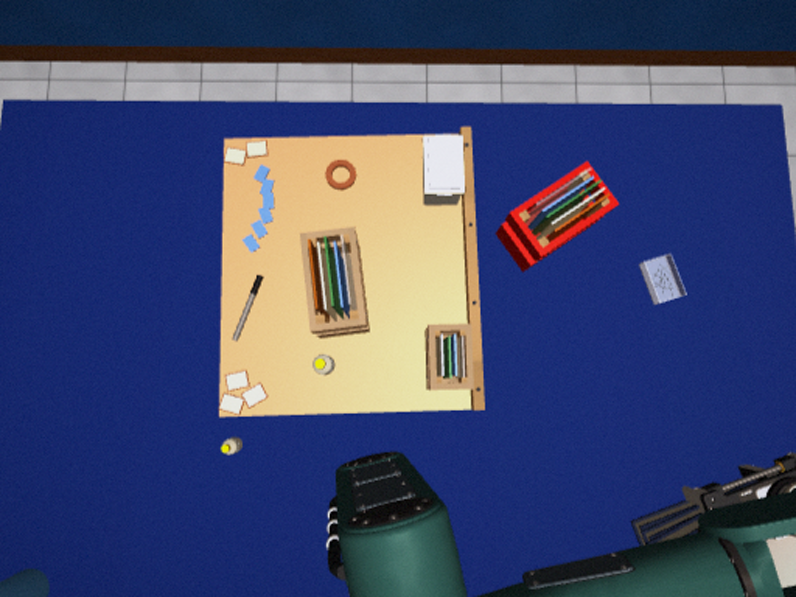

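View pics/scene1.png

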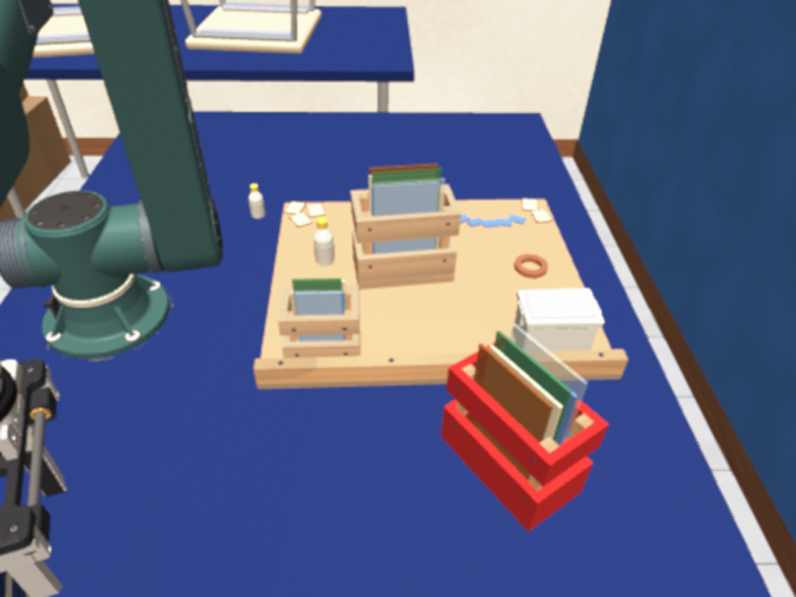

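The top view shows the tall crate at about (335,282), the bottle meant at (323,364), the foil roll at (341,175), the tub at (444,165) and the small crate at (448,357). The rail runs from (465,127) to (478,410). The scene view agrees with this. I'll zoom in to get the edges.

```bash
python3 - <<'E'
from h import *
im=cv2.imread("pics/raw_top1.png"); c=im[75:275,135:335]; cv2.imwrite("pics/crop1.png",cv2.resize(c,(600,600),interpolation=cv2.INTER_CUBIC))
E
```

```text
(no output)
```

View pics/crop1.png

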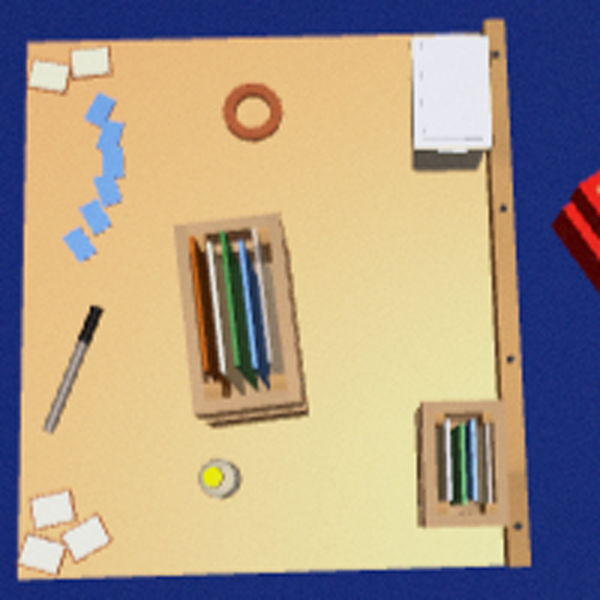

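```bash
cat > m.py <<'E'
from h import *
def P(u,v,z): return ray("top",135+u/3-.33,75+v/3-.33,z)
r0,r1=P(484,20,.046),P(506,567,.046)
C=[P(*p,.162) for p in((175,225),(279,213),(307,408),(196,416))]
f=lambda a:np.round(np.array(a)*1000,0)
print("rail",f(r0),f(r1)); al=(r0-r1)[:2]; al/=np.linalg.norm(al)  # along rail +x world
n=np.array([al[1],-al[0]])
print("rail n",n, "yaw",np.arctan2(n[1],n[0])+np.pi/2)
print("crate",f(C), "ctr",f(np.mean(C,0)))
d=(C[0]-C[3]+C[1]-C[2])[:2]; cx=np.array([d[1],-d[0]])/np.linalg.norm(d); print("crate x",cx,np.arctan2(cx[1],cx[0])+np.pi/2)
T=[P(*p,.106) for p in((412,37),(489,37),(492,150),(414,150))]
S=[P(*p,.117) for p in((420,402),(503,405),(503,525),(418,525))]
print("tub",f(T),"\nsmall",f(S),"\nbottle",f(P(213,477,.107)),"foil",f(P(253,112,.024)))
g=[(t[:2]-r0[:2])@al for t in T[2:]],[(s[:2]-r0[:2])@al for s in S[:2]]
mid=(np.mean(g[0])+np.mean(g[1]))/2; bay=r0[:2]+mid*al
c=np.mean(C,0)[:2]; print("gap",np.mean(g[0])-np.mean(g[1]),"bay",f(bay),"crate in bay n,along",f([(c-bay)@n,(c-bay)@al]))
E
python3 m.py
```

```text
rail [ 866. -134.   46.] [ 286. -146.   46.]
rail n [ 0.02189355 -0.99976031] yaw 0.02189529905122911
crate [[606. 174. 162.]
 [618.  77. 162.]
 [435.  49. 162.]
 [427. 151. 162.]] ctr [522. 113. 162.]
crate x [ 0.13981088 -0.99017823] 0.14027041357135506
tub [[ 819.  -52.  106.]
 [ 819. -131.  106.]
 [ 700. -132.  106.]
 [ 699.  -53.  106.]] 
small [[ 445.  -57.  117.]
 [ 442. -137.  117.]
 [ 328. -134.  117.]
 [ 328.  -54.  117.]] 
bottle [374. 141. 107.] foil [769. 116.  24.]
gap 0.25615567714824783 bay [ 572. -140.] crate in bay n,along [-254.  -45.]
```

```bash
cat > o.py <<'E'
from h import *
from scipy.spatial.transform import Rotation as R
s=ctrl.read_state(); print(s["tcp_pos"],s["ft_force"],np.round(s["q"],2))
R0=R.from_quat(s["orientation"]); print(R0.as_matrix().round(3))
th=np.radians(32); cx=np.array([.14,-.99,0]); cx/=np.linalg.norm(cx); cy=np.array([-cx[1],cx[0],0])
z=np.sin(th)*cx-np.cos(th)*np.array([0,0,1.])
for sg in(1,-1):
    y=sg*cy; D=R.from_matrix(np.c_[np.cross(y,z),y,z])
    print(sg,"yaw then tilt: total",(D*R0.inv()).as_rotvec().round(3))
    Dn=R.from_matrix(np.c_[np.cross(y,[0,0,-1]),y,[0,0,-1]]); print(" yaw",(Dn*R0.inv()).as_rotvec().round(3)," tilt",(D*Dn.inv()).as_rotvec().round(3))
c=np.array([.522,.113,0]); print("pre",c-.127*cx)
E
python3 o.py
```

```text
[ 0.17800828 -0.51988581  0.20446938] [-0.0733082   0.00225691 -0.68713633] [-1.34  0.09  1.37 -0.    1.68 -0.1 ]
[[ 0.946  0.324 -0.   ]
 [ 0.324 -0.946  0.002]
 [ 0.    -0.002 -1.   ]]
1 yaw then tilt: total [-0.516  0.314  1.343]
 yaw [-1.000e-03 -2.000e-03  1.381e+00]  tilt [-0.553 -0.078  0.   ]
-1 yaw then tilt: total [-0.334 -0.541 -1.709]
 yaw [-2.00e-03  1.00e-03 -1.76e+00]  tilt [-0.553 -0.078 -0.   ]
pre [0.50421733 0.23874886 0.        ]
```

Call:
{"method": "carry_out", "body": {"plan": [[[0,0,54,0,0,0,100],[0,0,54,0,0,0,100],[0,0,54,0,0,0,100],[0,0,54,0,0,0,100],[20,49,0,0,0,0.086,100],[20,49,0,0,0,0.086,100],[20,49,0,0,0,0.086,100],[20,49,0,0,0,0.086,100],[20,49,0,0,0,0.086,100],[20,49,0,0,0,0.086,100],[20,49,0,0,0,0.086,100],[20,49,0,0,0,0.086,100],[20,49,0,0,0,0.086,100],[20,49,0,0,0,0.086,100],[20,49,0,0,0,0.086,100],[20,49,0,0,0,0.086,100],[20,49,0,0,0,0.086,100],[20,49,0,0,0,0.086,100],[20,49,0,0,0,0.086,100],[20,49,0,0,0,0.086,100]]]}}

```text
time: 2.6
tcp_pos: [0.4984, 0.2654, 0.4209]
orientation: [0.657, 0.754, -0.0, -0.0]
ft_force: [1.3, -0.3, 1.0]
grip_width: 0.997
finger_force: 0.0
```

Call:
{"method": "carry_out", "body": {"plan": [[[0,0,0,-0.11,-0.016,0,100],[0,0,0,-0.11,-0.016,0,100],[0,0,0,-0.11,-0.016,0,100],[0,0,0,-0.11,-0.016,0,100],[0,0,0,-0.11,-0.016,0,100],[0,0,0,0,0,0,100],[0,0,0,0,0,0,100]]]}}

```text
time: 3.48
tcp_pos: [0.4982, 0.2635, 0.4215]
orientation: [0.633, 0.724, -0.178, 0.208]
ft_force: [0.1, -0.1, 0.3]
grip_width: 1.001
finger_force: 0.0
```

Call:
{"method": "carry_out", "body": {"plan": [[[0,0,-50,0,0,0,100],[0,0,-50,0,0,0,100],[0,0,-50,0,0,0,100],[0,0,-50,0,0,0,100],[0,0,-50,0,0,0,100],[0,0,-50,0,0,0,100],[0,0,-40,0,0,0,100],[0,0,-20,0,0,0,100],[0,0,-20,0,0,0,100],[0,0,0,0,0,0,100],[0,0,0,0,0,0,100]]]}}

```text
time: 4.85
tcp_pos: [0.499, 0.2642, 0.043]
orientation: [0.633, 0.724, -0.177, 0.209]
ft_force: [0.2, -0.6, 0.1]
grip_width: 1.0
finger_force: 0.0
```

```bash
python3 o.py; python3 -c "
from h import *
snap('scene','s2.png')"
```

```text
[0.49904119 0.26419375 0.04302771] [ 0.15064173 -0.61347428  0.1193279 ] [ 0.67  0.43  1.39 -0.47  1.62  0.59]
[[-0.112  0.991  0.078]
 [ 0.843  0.136 -0.521]
 [-0.527  0.008 -0.85 ]]
1 yaw then tilt: total [-0.005  0.007  0.004]
 yaw [0.548 0.084 0.006]  tilt [-0.553 -0.078  0.   ]
-1 yaw then tilt: total [ 0.238 -1.638 -2.661]
 yaw [ 0.13  -0.848 -3.016]  tilt [-0.553 -0.078 -0.   ]
pre [0.50421733 0.23874886 0.        ]
```

View pics/s2.png

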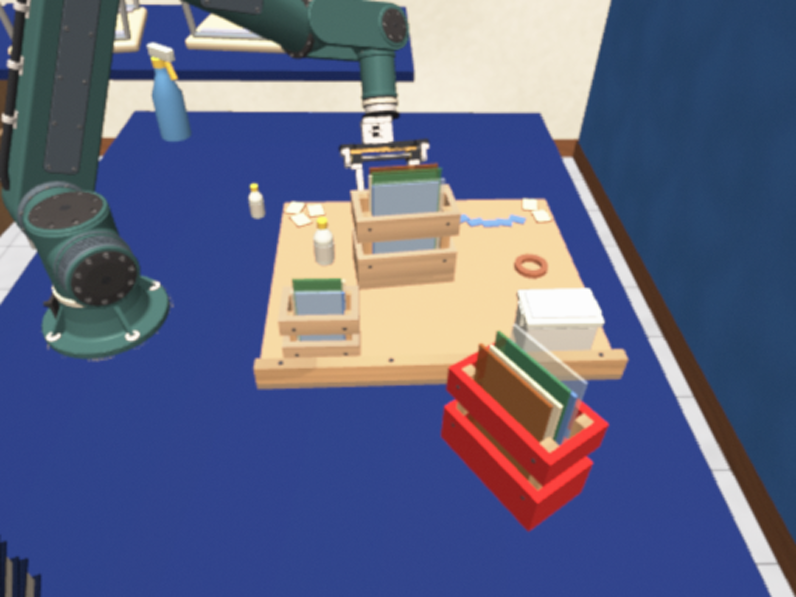

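The gripper is behind the crate, about 96 mm from its back face, and nothing has been disturbed. Next I'll close in.

Call:
{"method": "carry_out", "body": {"plan": [[[1.7,-12,-5,0,0,0,100],[1.7,-12,0,0,0,0,100],[1.7,-12,0,0,0,0,100],[1.7,-12,0,0,0,0,100],[1.7,-12,0,0,0,0,100],[1.1,-8,0,0,0,0,100],[0.7,-5,0,0,0,0,100],[0.4,-3,0,0,0,0,100],[0,0,0,0,0,0,100]]]}}

```text
time: 6.02
tcp_pos: [0.5088, 0.1876, 0.0365]
orientation: [0.633, 0.724, -0.178, 0.208]
ft_force: [0.2, -0.1, -0.8]
grip_width: 0.997
finger_force: 0.0
```

Call:
{"method": "carry_out", "body": {"plan": [[[0.5,-3.5,0,0,0,0,100],[0.5,-3.5,0,0,0,0,100],[0.5,-3.5,0,0,0,0,100],[0.5,-3.5,0,0,0,0,100],[0.5,-3.5,0,0,0,0,100],[0.5,-3.5,0,0,0,0,100],[0.5,-3.5,0,0,0,0,100],[0.5,-3.5,0,0,0,0,100],[0.5,-3.5,0,0,0,0,100],[0.5,-3.5,0,0,0,0,100]]]}}

```text
time: 7.28
tcp_pos: [0.514, 0.1578, 0.0365]
orientation: [0.633, 0.726, -0.174, 0.206]
ft_force: [-2.5, 13.1, 1.8]
grip_width: 1.0
finger_force: 6.8
```

Call:
{"method": "carry_out", "body": {"plan": [[[0.7,-5,0,0,0,0,100],[0.7,-5,0,0,0,0,100],[0.7,-5,0,0,0,0,100],[0.7,-5,0,0,0,0,100],[0.7,-5,0,0,0,0,100],[0.7,-5,0,0,0,0,100],[0.7,-5,0,0,0,0,100],[0.7,-5,0,0,0,0,100],[0.7,-5,0,0,0,0,100],[0.7,-5,0,0,0,0,100]]]}}

```text
time: 8.52
tcp_pos: [0.5216, 0.1076, 0.0365]
orientation: [0.633, 0.726, -0.174, 0.206]
ft_force: [-2.3, 14.1, 3.0]
grip_width: 0.998
finger_force: 6.8
```

```bash
python3 -c "
from h import *
im=snap('top','t3.png'); cv2.imwrite('pics/crop3.png',cv2.resize(im[75:275,135:335],(600,600),interpolation=cv2.INTER_CUBIC))"
```

```text
(no output)
```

View pics/crop3.png

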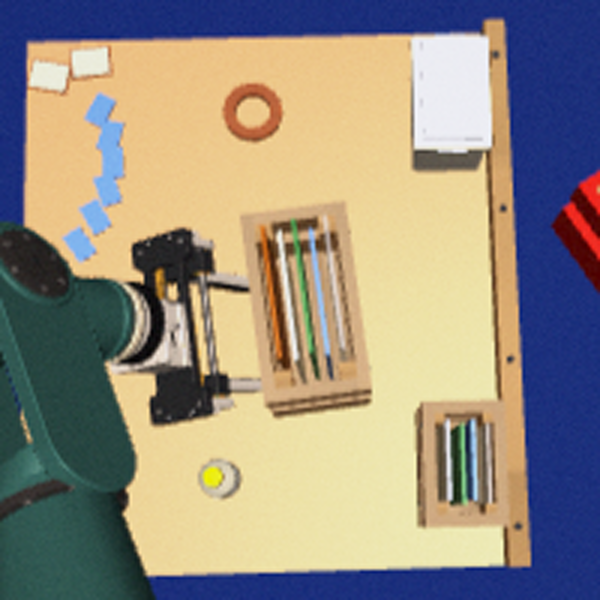

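Both fingers press on the bottom boards, and the crate is upright and moving straight; its top corners are at (241,215), (344,202), (371,392) and (271,406).

```bash
sed -i 's/((175,225),(279,213),(307,408),(196,416))/((241,215),(344,202),(371,392),(271,406))/' m.py; python3 m.py | tail -12
```

```text
[436.  82. 162.]] ctr [533.  50. 162.]
crate x [ 0.15263835 -0.98828211] 0.15323735412455375
tub [[ 819.  -52.  106.]
 [ 819. -131.  106.]
 [ 700. -132.  106.]
 [ 699.  -53.  106.]] 
small [[ 445.  -57.  117.]
 [ 442. -137.  117.]
 [ 328. -134.  117.]
 [ 328.  -54.  117.]] 
bottle [374. 141. 107.] foil [769. 116.  24.]
gap 0.25615567714824783 bay [ 572. -140.] crate in bay n,along [-191.  -35.]
```

Call:
{"method": "carry_out", "body": {"plan": [[[1.4,-5,0,0,0,0,100],[1.4,-5,0,0,0,0,100],[1.4,-5,0,0,0,0,100],[1.4,-5,0,0,0,0,100],[1.4,-5,0,0,0,0,100],[1.4,-5,0,0,0,0,100],[1.4,-5,0,0,0,-0.01,100],[1.4,-5,0,0,0,-0.01,100],[1.4,-5,0,0,0,-0.01,100],[1.4,-5,0,0,0,-0.01,100],[1.4,-5,0,0,0,-0.01,100],[1.4,-5,0,0,0,-0.01,100],[1.4,-5,0,0,0,-0.01,100],[1.4,-5,0,0,0,-0.01,100],[1.4,-5,0,0,0,-0.01,100],[1.4,-5,0,0,0,-0.01,100],[1.4,-5,0,0,0,-0.01,100],[0.7,-4,0,0,0,-0.01,100]]]}}

```text
time: 10.82
tcp_pos: [0.5462, 0.0183, 0.0364]
orientation: [0.675, 0.686, -0.186, 0.195]
ft_force: [-1.2, 12.7, 3.5]
grip_width: 0.998
finger_force: 6.9
```

```bash
python3 -c "
from h import *
im=snap('top','t4.png'); cv2.imwrite('pics/crop4.png',cv2.resize(im[75:275,135:335],(600,600),interpolation=cv2.INTER_CUBIC))"
```

```text
(no output)
```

View pics/crop4.png

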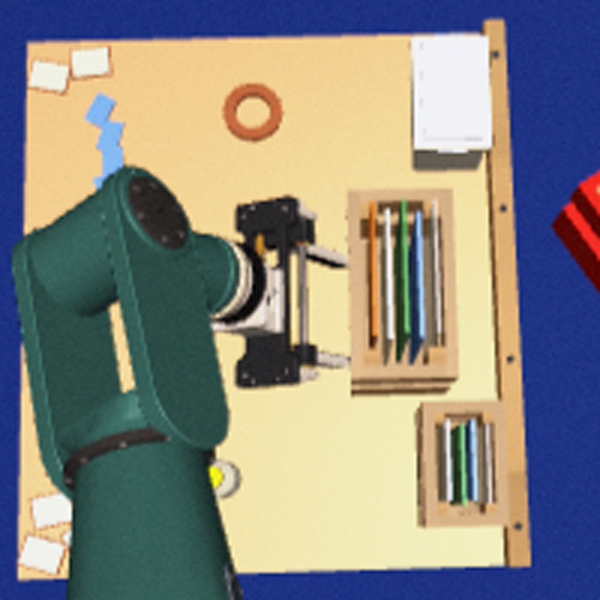

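The crate is now nearly square to the rail, with top corners at (348,189), (452,188), (459,377) and (351,378). The bottle, tub, small crate and foil haven't moved.

```bash
sed -i 's/((241,215),(344,202),(371,392),(271,406))/((348,189),(452,188),(459,377),(351,378))/' m.py; python3 m.py | grep -E "ctr|crate"
```

```text
crate [[642.  12. 162.]
 [462.   9. 162.]] ctr [553. -39. 162.]
crate x [ 0.02065017 -0.99978676] 0.020651640660289905
gap 0.25615567714824783 bay [ 572. -140.] crate in bay n,along [-102.  -17.]
```

Call:
{"method": "carry_out", "body": {"plan": [[[0.4,-5,0,0,0,0,100],[0.4,-5,0,0,0,0,100],[0.4,-5,0,0,0,0,100],[0.4,-5,0,0,0,0,100],[0.4,-5,0,0,0,0,100],[0.4,-5,0,0,0,0,100],[0.4,-5,0,0,0,0,100],[0.4,-5,0,0,0,0,100],[0.2,-3,0,0,0,0,100],[0.1,-2,0,0,0,0,100],[0,0,0,0,0,0,100]]]}}

```text
time: 12.25
tcp_pos: [0.5498, -0.027, 0.0364]
orientation: [0.675, 0.686, -0.186, 0.196]
ft_force: [-0.8, 13.0, 2.5]
grip_width: 0.998
finger_force: 6.5
```

Call:
{"method": "carry_out", "body": {"plan": [[[0,-2,0,0,0,0,100],[0,-2,0,0,0,0,100],[0,0,0,0,0,0,100]]]}}

```text
time: 12.62
tcp_pos: [0.55, -0.0309, 0.0364]
orientation: [0.675, 0.686, -0.186, 0.196]
ft_force: [0.1, 12.6, 3.3]
grip_width: 1.002
finger_force: 6.5
```

Call:
{"method": "carry_out", "body": {"plan": [[[0,-2,0,0,0,0,100],[0,-2,0,0,0,0,100],[0,0,0,0,0,0,100]]]}}

```text
time: 13.0
tcp_pos: [0.5501, -0.0346, 0.0364]
orientation: [0.675, 0.686, -0.186, 0.196]
ft_force: [-0.3, 13.6, 3.5]
grip_width: 1.001
finger_force: 6.9
```

Call:
{"method": "carry_out", "body": {"plan": [[[0,-2,0,0,0,0,100],[0,0,0,0,0,0,100]]]}}

```text
time: 13.25
tcp_pos: [0.5501, -0.0349, 0.0364]
orientation: [0.675, 0.687, -0.185, 0.195]
ft_force: [-2.4, 18.8, 6.0]
grip_width: 1.001
finger_force: 9.7
```

Call:
{"method": "carry_out", "body": {"plan": [[[0,-2,0,0,0,0,100],[0,0,0,0,0,0,100]]]}}

```text
time: 13.5
tcp_pos: [0.5501, -0.0351, 0.0364]
orientation: [0.676, 0.687, -0.184, 0.194]
ft_force: [-3.6, 24.1, 7.7]
grip_width: 1.001
finger_force: 12.3
```

Call:
{"method": "carry_out", "body": {"plan": [[[0,-2,0,0,0,0,100],[0,0,0,0,0,0,100]]]}}

```text
time: 13.75
tcp_pos: [0.5501, -0.0354, 0.0364]
orientation: [0.676, 0.688, -0.182, 0.193]
ft_force: [-5.1, 29.7, 10.5]
grip_width: 1.003
finger_force: 14.9
```

The force rises with no further motion, so the crate is against the rail. I'll back off and check.

Call:
{"method": "carry_out", "body": {"plan": [[[0,4,0,0,0,0,100],[0,4,0,0,0,0,100],[0,8,0,0,0,0,100],[0,20,0,0,0,0,100],[0,30,0,0,0,0,100],[0,40,0,0,0,0,100],[0,40,30,0,0,0,100],[0,20,50,0,0,0,100],[0,0,50,0,0,0,100],[0,0,50,0,0,0,100],[0,0,50,0,0,0,100],[0,0,0,0,0,0,100],[0,0,0,0,0,0,100]]]}}

```text
time: 15.38
tcp_pos: [0.5485, 0.121, 0.2656]
orientation: [0.675, 0.685, -0.191, 0.197]
ft_force: [0.2, 0.5, 0.4]
grip_width: 0.998
finger_force: 0.0
```

```bash
python3 -c "
from h import *
im=snap('top','t5.png'); snap('scene','s5.png'); cv2.imwrite('pics/crop5.png',cv2.resize(im[75:275,135:335],(600,600),interpolation=cv2.INTER_CUBIC))"
```

```text
(no output)
```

View pics/crop5.png

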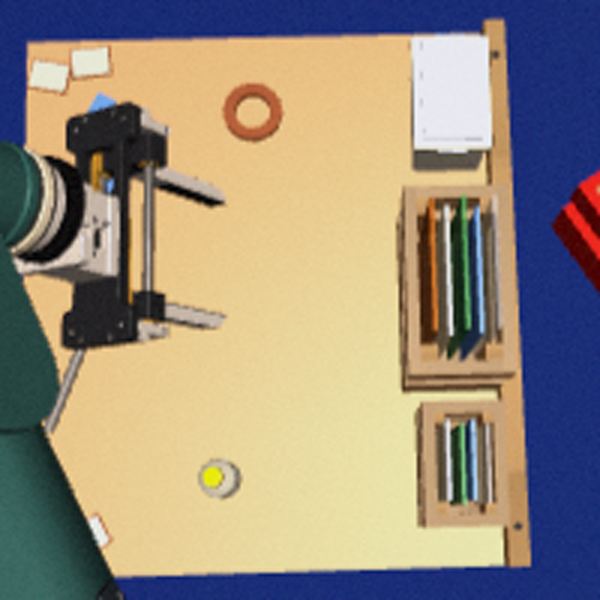

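View pics/s5.png

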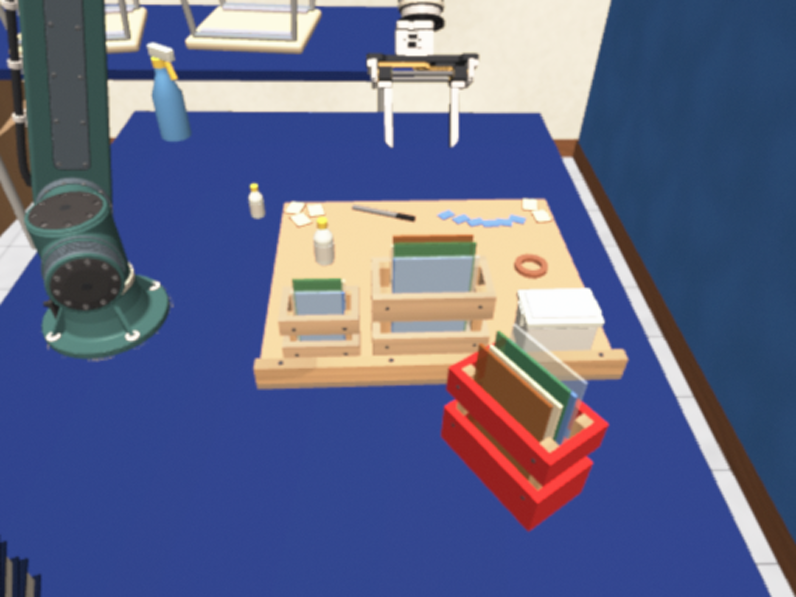

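The crate stands against the rail between the small crate and the tub, and everything else is in place. Its top corners are at (404,187), (506,186), (516,376) and (405,377). I'll check the numbers and how square it is.

```bash
sed -i 's/((348,189),(452,188),(459,377),(351,378))/((404,187),(506,186),(516,376),(405,377))/' m.py; python3 m.py | grep -A3 -E "ctr|crate|rail"
```

```text
rail [ 866. -134.   46.] [ 286. -146.   46.]
rail n [ 0.02189355 -0.99976031] yaw 0.02189529905122911
crate [[ 644.  -41.  162.]
 [ 645. -137.  162.]
 [ 464. -143.  162.]
 [ 463.  -40.  162.]] ctr [554. -90. 162.]
crate x [ 0.01575423 -0.99987589] 0.015754882535266246
tub [[ 819.  -52.  106.]
 [ 819. -131.  106.]
 [ 700. -132.  106.]
--
gap 0.25615567714824783 bay [ 572. -140.] crate in bay n,along [-50. -17.]
```

```bash
python3 -c "
from workcell import ctrl
print(ctrl.job_done())"
```

```text
the job is handed in; nothing more can be done
None
```

I slid the tall crate upright against the pine rail, about 17 mm from the middle of the gap and square to within about 0.01 rad; nothing else looked moved in the last pictures, and I handed the job in at about 16 s (no verdict was returned).

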